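# Offer up the lamp cover to the microscope light base

## Task

First slide the dimmer on the front of the microscope's light base all the way to off, so that nobody is dazzled by the open lamp. Then pick up the lamp cover from the blue mat and, without letting it bear on the base, hold it level over the lamp well, about 15 mm clear of the deck, with its four screw holes straight above the four threaded holes so that I can start the screws; either way round will do. Finish holding it there, still and in the gripper, and leave the screws, the screwdriver and the petri dish where they are.

Things in the scene. Friction and masses are not known exactly. Their poses are not given: they have to be found in the camera images.
- light_base: White light base of a stereo microscope, column and head taken off; fixed, level, 280 mm (x) by 200 (y), flat top deck 55 mm above the bench. Origin: centre of its underside; x from its front (dimmer) to its rear, z up. Lamp well in the deck, 66 (x) by 56 mm, 20 deep, with a thread at each corner. Rear (x = +104 mm): column socket ring, 50 mm across, 20 mm above the deck, clamp knob at +y.
- well (a point): Centre of the open lamp well's mouth, at deck height, 12 mm in front of the base's origin (x = -12 mm): midway between the four threaded holes.
- thread0 (a point): Threaded hole in the deck, a dark round hole 6 mm across in a flush brass insert 13 mm across, +50 mm (x) and +36 mm (y) in the base's axes from the well's centre; the point is at its mouth, at deck height.
- thread1 (a point): Threaded hole in the deck, a dark round hole 6 mm across in a flush brass insert 13 mm across, -50 mm (x) and +36 mm (y) in the base's axes from the well's centre; the point is at its mouth, at deck height.
- thread2 (a point): Threaded hole in the deck, a dark round hole 6 mm across in a flush brass insert 13 mm across, -50 mm (x) and -36 mm (y) in the base's axes from the well's centre; the point is at its mouth, at deck height.
- thread3 (a point): Threaded hole in the deck, a dark round hole 6 mm across in a flush brass insert 13 mm across, +50 mm (x) and -36 mm (y) in the base's axes from the well's centre; the point is at its mouth, at deck height.
- dimmer (a joint): Position of the lamp dimmer's slider in m along its straight track: 0 is fully off, 0.060 fully bright, a stop at each end. Grows along the light base's +y; off is the end where the blue wedge mark beside the track is thinnest (towards the base's -y: the right hand of someone at its front). About 2 N of friction; stays where it is left.
- dimmer_top (a point): Centre of the top of the dimmer's black grip, a block 13 mm along the track (base y) by 22 mm across it (base x), its top 18.5 mm above the deck, with a white line on top. The track runs along the base's y at base x = -108 mm, from y = -30 mm (off) to y = +30 mm; the deck round it is flat and free.
- lamp_cover: Loose dark grey plate 120 mm (x) by 92 (y) by 5 thick, a hole at each corner; 0.17 to 0.34 kg, balanced at its centre. Lies face up on the blue mat. Origin: centre of its underside; z up. On its middle a sturdy square light-port frame to grip it by, 48 by 48 mm outside, square to the plate, top 27 mm above the underside, white diffuser inside. Same after half a turn; long side goes along base x.
- hole0 (a point): Screw hole through the lamp cover, 7 mm across with a bright rim, +50 mm (x) and +36 mm (y) from the cover's centre; the point is at the underside.
- hole1 (a point): Screw hole through the lamp cover, 7 mm across with a bright rim, -50 mm (x) and +36 mm (y) from the cover's centre; the point is at the underside.
- hole2 (a point): Screw hole through the lamp cover, 7 mm across with a bright rim, -50 mm (x) and -36 mm (y) from the cover's centre; the point is at the underside.
- hole3 (a point): Screw hole through the lamp cover, 7 mm across with a bright rim, +50 mm (x) and -36 mm (y) from the cover's centre; the point is at the underside.
- parts_mat: Blue parts mat, fixed, 300 mm (x) by 220 mm (y) by 3 mm; origin at the centre of its underside. The lamp cover lies on its half nearer the robot, the screws and screwdriver on the farther half.
- screw_dish: Small round steel dish with the four screws, 56 mm across, 12 mm high, loose on the mat; origin at the centre of its underside. To be left alone.
- screwdriver: Blue-handled screwdriver 150 mm long, lying loose on the far edge of the mat across it; to be left alone.
- petri_dish: Clear petri dish with a flower, 60 mm across, 14 mm high, loose on the bench beyond the gap between the mat and the base; origin at the centre of its underside. To be left alone.

How it is judged (in metres and radians):
On the way, in this order (a step that is already met when the one before it is completed fails the run):
1. the dimmer is slid to off (within 4 mm of its off stop) (value of joint dimmer below 0.004 m), for 0.2 s.
2. the lamp cover is then lifted off the mat (height (world z) of lamp_cover above 0.03 m and contact force between the fingers and lamp_cover above 1 N), for 0.2 s.
At the end, for the whole second after the job is handed in: The dimmer is within 4 mm of off; the lamp cover is held by the fingers, at rest, level within 4 degrees, its underside 7 to 25 mm above the deck and not touching the base, with each of its four holes within 3.5 mm (sideways) of the centre of the threaded hole below it, either way round (value of joint dimmer below 0.004 m and ((horizontal distance between hole0 and thread0 below 0.0035 m and horizontal distance between hole1 and thread1 below 0.0035 m and horizontal distance between hole2 and thread2 below 0.0035 m and horizontal distance between hole3 and thread3 below 0.0035 m) or (horizontal distance between hole0 and thread2 below 0.0035 m and horizontal distance between hole1 and thread3 below 0.0035 m and horizontal distance between hole2 and thread0 below 0.0035 m and horizontal distance between hole3 and thread1 below 0.0035 m)) and z of lamp_cover in the frame of light_base between 0.062 and 0.08 m and angle between lamp_cover's own z axis and vertical below 0.07 rad and contact force between the fingers and lamp_cover above 2 N and contact force between lamp_cover and light_base below 0.3 N and linear speed of lamp_cover below 0.02 m/s and angular speed of lamp_cover below 0.15 rad/s); the arm keeps its last pose, push and grip.
It fails at once if the dish of screws is pushed more than 15 mm from its place (distance of screw_dish from where it was at the start of the episode above 0.015 m).
It fails at once if the screwdriver is pushed more than 15 mm from its place (distance of screwdriver from where it was at the start of the episode above 0.015 m).
It fails at once if the petri dish is pushed more than 15 mm from its place (distance of petri_dish from where it was at the start of the episode above 0.015 m).
It fails at once if the lamp cover bears on the light base (more than 2 N) (contact force between lamp_cover and light_base above 2 N).
It also fails if it takes over 53 s, if anything falls off the work surface, if the arm or the gripper's body presses on something with over 40 N, if the wrist force passes 120 N, or if a joint passes its speed limit or range.

## Robot

A 7-joint arm with a two-finger parallel gripper is mounted at the origin on the work surface. World frame = base frame: x ahead of the robot, y to its left, z up, the work surface at z = 0. Lengths are in m, angles in degrees, forces in N, time in s.
With the tool pointing down it reaches from about 0.425 to 0.875 m from the base axis. Payload 4.7 kg.
Tool frame: the origin (TCP) lies midway between the tips of the shut fingers; the grasp point (between the pads) lies 19 mm behind it; z points along the fingers, y is the line along which they close (so a half turn about z gives the same grasp; the last joint's range is limited). The gripper opens to 87 mm and grips with 3 to 60 N. Pads are 19 mm wide; open, the fingers measure 117 mm over their backs; the gripper's body (75 mm by 190 mm) begins 51 mm behind the grasp point.
Start: joints at [-65.77, 18.392, -4.016, 83.108, 1.295, 78.541, -3.26], TCP at [0.258, 0.596, 0.223] pointing down, gripper open.
Joint ranges: [-163.93, 163.93], [-17.29, 119.83], [-79.2, 71.16], [3.27, 140.29], [-89.18, 269.18], [5.43, 117.66], [-154.24, 154.24]. Speed limits (degrees/s): [147.25, 147.25, 180, 180, 180, 180, 180].

## Interface

Orientations are given as [roll, pitch, yaw] about the fixed x, y, z axes, in that order (R = Rz(yaw) Ry(pitch) Rx(roll)).
In Python, from cell import env, viewer, boxes_of, masks_of gives the robot as it stands. The module is installed in compiled form; this text tells all that it offers.
- The arm moves only by the tool apply_moves, never from a script. Its argument "moves" is a list of rows, each a list of 7 numbers: the shift along the tool's x, y, z scaled (see below), then the turn, a rotation vector about the tool's x, y, z scaled (see below), then the opening, from 0 (shut) to 1 (fully open). A call has 1 to 20 rows; each row is the pose to reach, as a shift and turn from the pose commanded when the call began, along the tool's axes at that moment; what a row does not reach only later rows make up. The controller multiplies each number of a shift by 0.2 m and each number of a turn by 1.5 rad. A row lasts 1/10 s, in which the tool goes at most 50 mm and 8.59 degrees, less where a joint would pass 70% of its speed; a pose out of reach is approached as far as the arm can. A call with a number of a shift or a turn outside -1 to 1 is refused whole. A call with a gripper value outside its range is refused whole. The fingers move at their own pace and stop on an object; "grip_force" is the grip in N (left out, the last holds). Time passes only in rows, so rows that repeat a pose let the fingers close. It gives the time, the measured TCP pose, the force, the opening and the grip force at its end, in the units of the state.
- env.get_obs(): the state, without advancing time (a new reading comes with each control period).
- viewer.read_camera(name): name is "side" or "top"; returns the picture (480x640x3 uint8, red, green, blue); there is no depth.
- viewer.get_calibration(name): a dict with "fov_y" (degrees; the focal length in pixels is half the picture's height over the tangent of half this angle, whatever the lens; pixels are square), "cx", "cy" (the principal point, pixels), "position" and "orientation" of the camera in the world. Camera axes: x right, y up, looking along -z (the intrinsics and any distortion apply to the point x, -y, -z); pixel columns grow to the right and rows downward; lengths in m; the calibration is good to about 2 mm. A picture is of the moment at which its call begins. get_calibration takes no time and is no camera call.
- env.sign_off(): hands the job in; it is judged then, once.
Trained networks look in the newest picture that a camera, given by its name, has taken for a name from the list of things; names that differ only in an ending like _2 or _b are one class to them, and where a whole thing is asked for, a point or a joint stands for the part that bears it (a point fixed in the world has none). Each returns a list of dicts, best first, with "conf" (0 to 1); they miss things now and then, are a little off and sometimes report something else, mostly with a low value. They report only what shows in the picture. A call takes as long as a camera call.
- boxes_of(camera, target): "location" ([column, row] in pixels, amid what is visible of it).
- masks_of(camera, target): "pixels" (480x640 bool, what is visible of it) and "location" ([column, row] in pixels, amid what is visible of it).
The state is a dict: "time_s": time; "qpos": joint angles; "joint_velocities": joint speeds; "effort": joint torques, N m; "tool_pos": TCP position; "tool_rot": TCP orientation; "force": force on the tool from outside, world axes, zero at the start; "wrist_torque": the same for the moment, N m; "grip_width": finger opening in m; "grasp_force": force on a finger pad.
Only numpy, scipy, OpenCV 4.12 (cv2) and the standard library are available. Lean on these libraries where they do the work, as an engineer would, in place of code of your own. Each camera call takes 0.05 s, during which the arm holds its last target. There are 200 camera calls.

## Working session

There is one attempt and no reset: what is moved stays moved. The work goes in short steps, Python scripts to look and compute and a tool call to move; the robot and the scene stay as the last step left them, time stands still between calls to the robot, and variables do not carry over. Pictures are saved under pics/ and viewed, at most 10 in all, crops included, and the job is handed in when it is done.

Besides the shell and the picture viewer there is one more tool, called after ">>>" by a JSON object that holds its "fn" and its "kwargs". apply_moves: Moves the arm, as the interface text tells. Shifts and turns lie within -1 to 1; 1 stands for 0.2 m of shift or 1.5 rad of turn. Its arguments: {"type":"object","properties":{"moves":{"type":"array","items":{"type":"array","items":{"type":"number","minimum":-1,"maximum":1}}},"grip_force":{"type":"number"}},"required":["moves"]}

```bash
mkdir -p pics; python3 - <<'E'
from cell import env, viewer, boxes_of
import cv2
o=env.get_obs();print({k:o[k] for k in('time_s','tool_pos','tool_rot','grip_width')})
for c in('top','side'):
    k=viewer.get_calibration(c);print(c,k)
    cv2.imwrite(f'pics/{c}0.png',viewer.read_camera(c)[:,:,::-1])
    for t in('light_base','lamp_cover','dimmer_top','thread0','hole0','screw_dish','petri_dish'):
        print(t,[(round(b['conf'],2),[round(float(x),1) for x in b['location']]) for b in boxes_of(c,t)[:5]])
E
```

```text
{'time_s': 0.0, 'tool_pos': array([0.25817171, 0.59592742, 0.22147909]), 'tool_rot': array([-1.79892680e+02,  4.96526412e-03,  1.56583277e+02]), 'grip_width': 0.08675484320989525}
top {'fov_y': 47.548882547226455, 'cx': 318.9623799488444, 'cy': 236.1351221567076, 'position': array([0.53657274, 0.03148123, 0.94844356]), 'orientation': array([  6.71100423,  -1.71130411, -90.18906225])}
light_base [(0.81, [461.7, 278.3]), (0.72, [204.7, 277.2])]
lamp_cover [(0.94, [205.0, 274.6])]
dimmer_top [(0.67, [464.0, 344.5])]
thread0 [(0.84, [460.2, 275.9]), (0.43, [463.1, 344.2]), (0.41, [204.0, 277.4])]
hole0 [(0.78, [203.3, 274.3])]
screw_dish [(0.68, [139.5, 207.9])]
petri_dish [(0.56, [316.1, 156.3])]
side {'fov_y': 54.52994943129454, 'cx': 319.63532646586475, 'cy': 230.0150631182469, 'position': array([ 0.44555479, -0.80631649,  0.58032271]), 'orientation': array([ 59.2870768 ,  -0.95870274, -12.04143714])}
light_base [(0.8, [321.2, 334.9]), (0.25, [300.0, 208.4])]
lamp_cover []
dimmer_top [(0.53, [254.1, 323.9])]
thread0 [(0.79, [319.6, 341.7])]
hole0 [(0.88, [279.8, 217.5]), (0.72, [321.6, 342.8])]
screw_dish [(0.54, [323.4, 196.5])]
petri_dish [(0.76, [389.3, 251.4])]
```

View pics/top0.png

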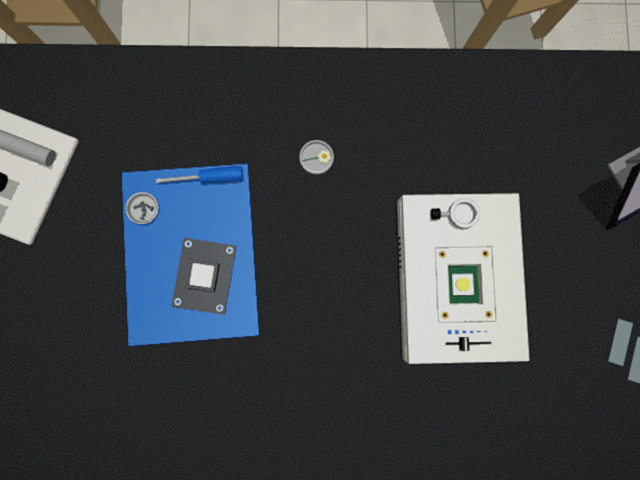

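View pics/side0.png

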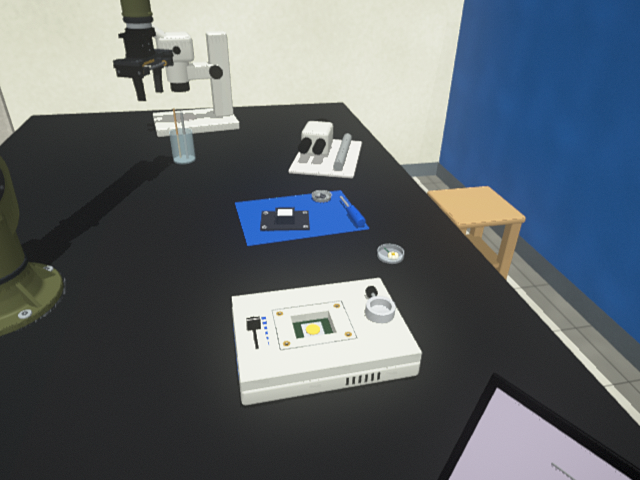

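The top view shows the base on the right, with threads near (442,254), (486,254), (488,314) and (445,315). The dimmer grip is mid-track at (464,344) and its off end is on the right. The cover is at (203,276), with holes near (188,244), (229,250), (220,308) and (178,302). The side view agrees.

```bash
cat > h.py <<'E'
import numpy as np, cv2
from scipy.spatial.transform import Rotation as R
from cell import env, viewer, boxes_of
def ray(c,p):
    k=viewer.get_calibration(c); f=240/np.tan(np.radians(k['fov_y']/2))
    p=np.atleast_2d(np.asarray(p,float))
    d=np.c_[(p[:,0]-k['cx'])/f,-(p[:,1]-k['cy'])/f,-np.ones(len(p))]
    return np.array(k['position']),R.from_euler('xyz',k['orientation'],degrees=True).apply(d)
def onz(c,p,z):
    o,d=ray(c,p); return (o+d*((z-o[2])/d[:,2])[:,None])[:,:2]
def cent(w,g,r):
    # weighted centroid of weight image w near guess g
    for _ in range(3):
        x,y=np.round(g).astype(int); s=w[y-r:y+r+1,x-r:x+r+1].astype(float)
        yy,xx=np.mgrid[y-r:y+r+1,x-r:x+r+1]; g=np.array([(s*xx).sum(),(s*yy).sum()])/s.sum()
    return g
def fit(model,P):
    m=model.mean(0);q=P.mean(0);A=model-m;B=P-q
    a=np.arctan2((A[:,0]*B[:,1]-A[:,1]*B[:,0]).sum(),(A*B).sum())
    c,s=np.cos(a),np.sin(a);Rm=np.array([[c,-s],[s,c]]);t=q-Rm@m
    res=P-(model@Rm.T+t)
    scale=np.sqrt((B**2).sum()/(A**2).sum())
    return t,np.degrees(a),np.linalg.norm(res,axis=1)*1e3,scale
H=np.array([[50,36],[-50,36],[-50,-36],[50,-36]])/1e3
def brass(im):
    i=im.astype(float); return np.clip(i[...,0]-i[...,2]-30,0,None)
def bright(im):
    g=cv2.cvtColor(im,cv2.COLOR_RGB2GRAY).astype(float); return np.clip(g-110,0,None)
E
python3 - <<'E'
from h import *
np.set_printoptions(precision=4,suppress=True)
T={'top':([(442,254),(445,315),(488,314),(486,254)],[(188,244),(178,302),(220,308),(229,250)]),
'side':([(335,306),None,None,None],None)}
t=viewer.read_camera('top'); s=viewer.read_camera('side')
th=np.array([cent(brass(t),g,4) for g in T['top'][0]]);print(th)
P=onz('top',th,.055);print(fit(H,P))
ho=np.array([cent(bright(t),g,4) for g in T['top'][1]]);print(ho)
print(fit(H,onz('top',ho,.008)))
ths=np.array([cent(brass(s),g,4) for g in [(335,306),(279,313),(286,344),(348,334)]]);print(ths)
print(fit(H,onz('side',ths,.055)))
hos=np.array([cent(bright(s),g,3) for g in [(300,212),(266,213),(264,228),(305,227)]]);print(hos)
print(fit(H,onz('side',hos,.008)))
print('dim',onz('top',(464,344.3),.0735),onz('side',(254,322),.0735))
cv2.imwrite('pics/s1.png',np.vstack([cv2.resize(s[190:250,230:330],(500,300),interpolation=2),cv2.resize(s[295:355,225:325],(500,300),interpolation=2)])[:,:,::-1])
E
```

```text
[[441.9008 253.7889]
 [444.6553 314.7992]
 [488.2477 313.9137]
 [484.9382 253.1661]]
(array([ 0.5627, -0.236 ]), np.float64(0.8745660076863212), array([0.0789, 0.0367, 0.0424, 0.0476]), np.float64(1.0003961551521927))
[[187.8229 243.4359]
 [177.3343 301.204 ]
 [219.3313 307.6516]
 [229.1315 249.8878]]
(array([0.5795, 0.2013]), np.float64(-8.7953934784052), array([0.0811, 0.0857, 0.145 , 0.156 ]), np.float64(0.999917248793713))
[[336.3995 305.1561]
 [279.1859 313.1342]
 [286.0293 343.0685]
 [347.8725 333.7549]]
(array([ 0.5644, -0.2357]), np.float64(0.9389837685412669), array([0.3171, 0.1195, 0.359 , 0.2916]), np.float64(1.0040898258733786))
[[304.3381 211.9631]
 [265.5811 212.0965]
 [263.5256 226.522 ]
 [304.9499 225.8618]]
(array([0.5812, 0.203 ]), np.float64(-9.393600599745264), array([0.3607, 0.7514, 0.9327, 0.6397]), np.float64(1.0002667203151552))
dim [[ 0.466  -0.2256]] [[ 0.469  -0.2354]]
```

View pics/s1.png

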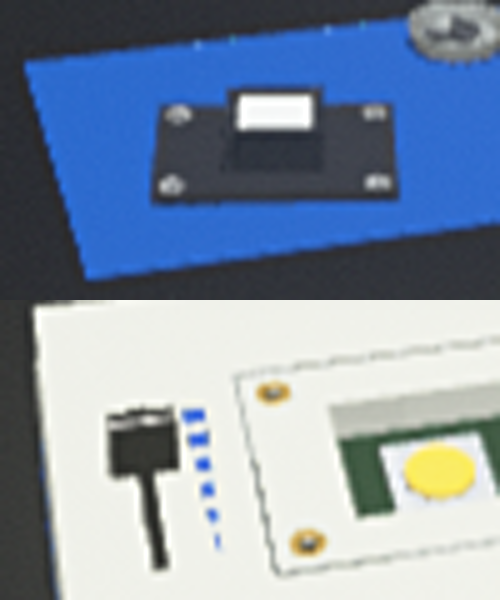

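The two views agree: well at about (0.563, -0.236) with yaw 0.9°, cover at about (0.580, 0.202) with yaw -9°, and slider at about y = -0.226 with off at -0.2675. I'm setting off, turning the tool so it closes along x (yaw 91).

>>> {"fn": "apply_moves", "kwargs": {"moves": [[-0.98,-0.1,0,0,0,0.763,0],[-0.98,-0.1,0,0,0,0.763,0],[-0.98,-0.1,0,0,0,0.763,0],[-0.98,-0.1,0,0,0,0.763,0],[-0.98,-0.1,0,0,0,0.763,0],[-0.98,-0.1,0,0,0,0.763,0],[-0.98,-0.1,0,0,0,0.763,0],[-0.98,-0.1,0,0,0,0.763,0],[-0.98,-0.1,0,0,0,0.763,0]]}}

```text
time_s: 1.8
tool_pos: [0.4303, 0.5002, 0.2226]
tool_rot: [180.0, 0.0, 91.0]
force: [0.6, 0.2, 0.3]
grip_width: 0.0229
grasp_force: 0.0
```

>>> {"fn": "apply_moves", "kwargs": {"moves": [[-1,0.4,0,0,0,0,0],[-1,0.4,0,0,0,0,0],[-1,0.4,0,0,0,0,0],[-1,0.4,0,0,0,0,0],[-1,0.4,0,0,0,0,0]]}}

```text
time_s: 2.3
tool_pos: [0.5171, 0.2943, 0.2233]
tool_rot: [179.9, 0.1, 90.6]
force: [0.3, -0.5, 0.2]
grip_width: 0.0002
grasp_force: 0.0
```

>>> {"fn": "apply_moves", "kwargs": {"moves": [[-1,0,0,0,0,0,0],[-1,0,0,0,0,0,0],[-1,0,0,0,0,0,0],[-1,0,0,0,0,0,0],[-1,0,0,0,0,0,0]]}}

```text
time_s: 2.8
tool_pos: [0.518, 0.093, 0.2234]
tool_rot: [179.9, 0.1, 90.5]
force: [0.9, 0.4, -0.1]
grip_width: 0.0005
grasp_force: 0.0
```

>>> {"fn": "apply_moves", "kwargs": {"moves": [[-1,0,0,0,0,0,0],[-1,0,0,0,0,0,0],[-1,0,0,0,0,0,0],[-1,0,0,0,0,0,0],[-1,0,0,0,0,0,0]]}}

```text
time_s: 3.3
tool_pos: [0.5201, -0.1068, 0.2234]
tool_rot: [179.9, 0.2, 90.4]
force: [0.2, 0.5, -0.0]
grip_width: 0.0006
grasp_force: 0.0
```

>>> {"fn": "apply_moves", "kwargs": {"moves": [[-0.415,-0.26,0.4,0,0,0,0],[-0.415,-0.26,0.4,0,0,0,0],[-0.415,-0.26,0.65,0,0,0,0],[-0.415,-0.26,0.79,0,0,0,0],[-0.415,-0.26,0.79,0,0,0,0],[-0.415,-0.26,0.79,0,0,0,0]]}}

```text
time_s: 3.9
tool_pos: [0.4707, -0.1814, 0.065]
tool_rot: [-179.9, -0.0, 91.1]
force: [0.3, 1.4, 0.9]
grip_width: 0.0006
grasp_force: 0.0
```

```bash
python3 - <<'E'
from h import *
s=viewer.read_camera('side'); t=viewer.read_camera('top')
cv2.imwrite('pics/s2.png',np.hstack([cv2.resize(s[260:380,190:290],(400,480),interpolation=2),cv2.resize(t[300:396,410:490],(400,480),interpolation=2)])[:,:,::-1])
E
```

```text
(no output)
```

View pics/s2.png

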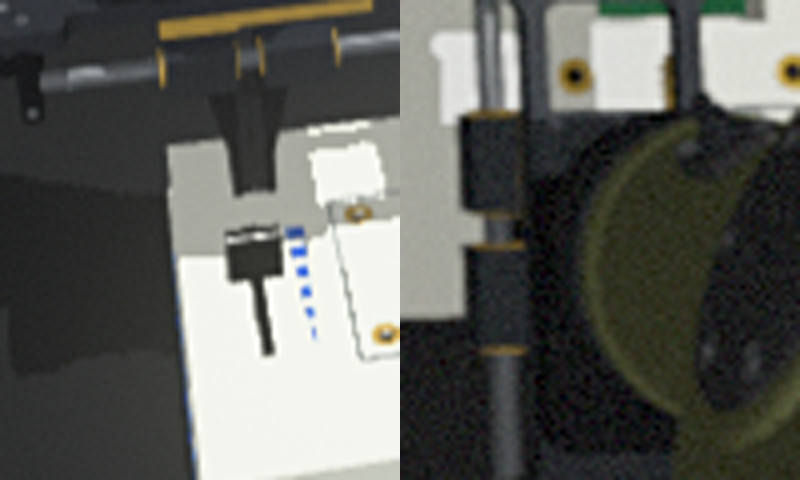

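The side view shows the closed fingers just behind the slider on its +y side, in line with the track. I'm pushing toward off.

>>> {"fn": "apply_moves", "kwargs": {"moves": [[-0.07,0,0,0,0,0,0],[-0.14,0,0,0,0,0,0],[-0.2,0,0,0,0,0,0],[-0.25,0,0,0,0,0,0],[-0.29,0,0,0,0,0,0],[-0.31,0,0,0,0,0,0],[-0.33,0,0,0,0,0,0],[-0.33,0,0,0,0,0,0],[-0.33,0,0,0,0,0,0]]}}

```text
time_s: 4.9
tool_pos: [0.4708, -0.2486, 0.0643]
tool_rot: [-179.9, 0.0, 91.0]
force: [0.3, 0.1, -0.0]
grip_width: 0.0006
grasp_force: 0.0
```

>>> {"fn": "apply_moves", "kwargs": {"moves": [[-0.01,0,0,0,0,0,0],[-0.015,0,0,0,0,0,0],[-0.02,0,0,0,0,0,0],[-0.02,0,0,0,0,0,0]]}}

```text
time_s: 5.3
tool_pos: [0.4709, -0.2511, 0.0642]
tool_rot: [-179.9, -0.1, 91.0]
force: [-1.6, 4.4, 0.8]
grip_width: 0.0002
grasp_force: 2.2
```

```bash
python3 - <<'E'
from h import *
s=viewer.read_camera('side')
cv2.imwrite('pics/s3.png',cv2.resize(s[280:380,200:300],(500,500),interpolation=2)[:,:,::-1])
E
```

```text
(no output)
```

View pics/s3.png

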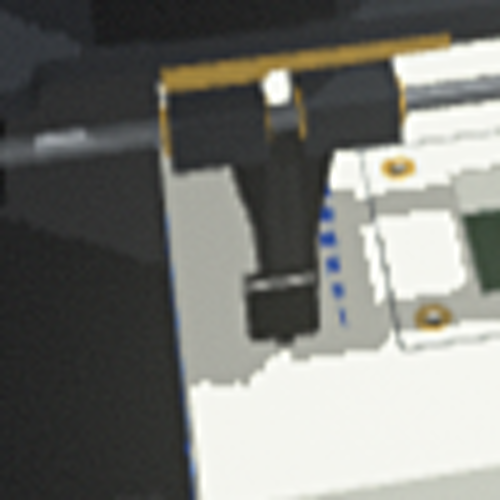

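The slider is now at the thin end of the wedge and the force is rising. I'm pushing a touch more to confirm the stop.

>>> {"fn": "apply_moves", "kwargs": {"moves": [[-0.01,0,0,0,0,0,0],[-0.02,0,0,0,0,0,0],[-0.02,0,0,0,0,0,0]]}}

```text
time_s: 5.65
tool_pos: [0.471, -0.2515, 0.0642]
tool_rot: [-179.8, -0.4, 91.1]
force: [-3.7, 11.6, 7.0]
grip_width: 0.0004
grasp_force: 6.2
```

It's at the stop: the force is up with no further motion. I'm backing off and heading for the cover with the gripper opening, turning to yaw 81.

>>> {"fn": "apply_moves", "kwargs": {"moves": [[0.12,0,0,0,0,0,0],[0.12,0,-0.5,0,0,0,0],[0.12,0,-0.5,0,0,0,0],[0.9,0.5,-0.6,0,0,0,1],[0.9,0.5,-0.6,0,0,0,1],[0.9,0.5,-0.6,0,0,0,1],[0.9,0.5,-0.6,0,0,0,1],[0.9,0.5,-0.6,0,0,0,1]]}}

```text
time_s: 6.45
tool_pos: [0.5721, -0.0683, 0.185]
tool_rot: [179.8, -0.0, 91.5]
force: [-0.1, 0.2, -1.3]
grip_width: 0.0326
grasp_force: 0.0
```

>>> {"fn": "apply_moves", "kwargs": {"moves": [[1,0,0,0,0,0.116,1],[1,0,0,0,0,0.116,1],[1,0,0,0,0,0.116,1],[1,0,0,0,0,0.116,1],[1,0,0,0,0,0.116,1]]}}

```text
time_s: 6.95
tool_pos: [0.5645, 0.1334, 0.1843]
tool_rot: [180.0, -0.2, 81.6]
force: [-0.2, 0.9, 0.4]
grip_width: 0.0724
grasp_force: 0.0
```

```bash
cat >> h.py <<'E'
def plan(x,y,z,yaw):
    o=env.get_obs(); Rm=R.from_euler('xyz',o['tool_rot'],degrees=True)
    T=R.from_euler('xyz',[180,0,yaw],degrees=True)
    print(o['time_s'],o['tool_pos'],o['tool_rot'],'shift',np.round(Rm.inv().apply(np.array([x,y,z])-o['tool_pos'])/.2,3),'turn',np.round((Rm.inv()*T).as_rotvec()/1.5,3))
E
python3 -c "
from h import *
plan(.58,.202,.10,81)"
```

```text
6.95 [0.56449633 0.1333973  0.18429144] [ 1.79958453e+02 -1.72680382e-01  8.16226937e+01] shift [0.349 0.026 0.423] turn [ 0.    -0.002  0.007]
```

>>> {"fn": "apply_moves", "kwargs": {"moves": [[0.349,0.026,0.42,0,0,0.007,1],[0.349,0.026,0.42,0,0,0.007,1],[0.349,0.026,0.42,0,0,0.007,1],[0.349,0.026,0.42,0,0,0.007,1],[0.349,0.026,0.42,0,0,0.007,1]]}}

```text
time_s: 7.45
tool_pos: [0.5824, 0.1911, 0.1018]
tool_rot: [179.8, 0.0, 80.3]
force: [0.2, -0.8, 1.0]
grip_width: 0.0873
grasp_force: 0.0
```

```bash
python3 -c "
from h import *
plan(.58,.202,.0115,81)
s=viewer.read_camera('side')
cv2.imwrite('pics/s4.png',cv2.resize(s[170:260,220:340],(640,480),interpolation=2)[:,:,::-1])"
```

```text
7.45 [0.58240087 0.19112998 0.10183328] [1.79849647e+02 3.71210865e-02 8.02935697e+01] shift [ 0.052 -0.022  0.452] turn [ 0.002  0.    -0.008]
```

View pics/s4.png

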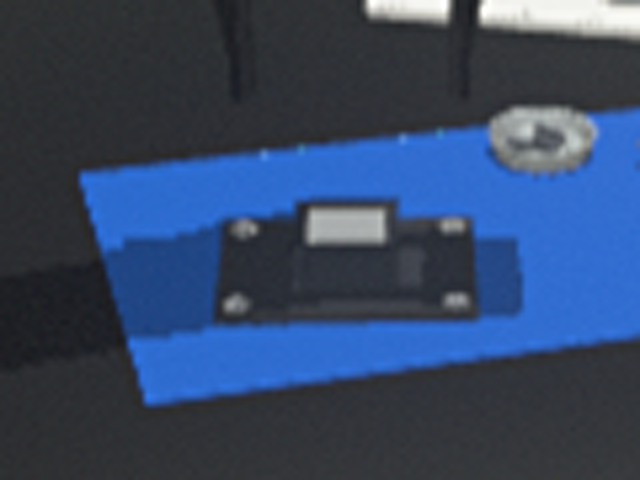

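The open fingers straddle the frame along x, centred at crop x of about 350. I'm descending with a settling stop.

>>> {"fn": "apply_moves", "kwargs": {"moves": [[0,0,0.2,0,0,0,1],[0,0,0.28,0,0,0,1],[0,0,0.28,0,0,0,1],[0,0,0.28,0,0,0,1]]}}

```text
time_s: 7.9
tool_pos: [0.5816, 0.193, 0.0457]
tool_rot: [179.9, -0.0, 80.4]
force: [-0.6, -0.7, 0.6]
grip_width: 0.0873
grasp_force: 0.0
```

```bash
python3 -c "
from h import *
plan(.58,.202,.012,81)"
```

```text
7.9 [0.58162796 0.19297289 0.04567908] [ 1.79938316e+02 -1.96705075e-02  8.03721046e+01] shift [ 0.043 -0.016  0.168] turn [ 0.001 -0.    -0.007]
```

>>> {"fn": "apply_moves", "kwargs": {"moves": [[0.045,-0.01,0,0,0,-0.007,1],[0.045,-0.01,0.1,0,0,-0.007,1],[0.045,-0.01,0.168,0,0,-0.007,1],[0.045,-0.01,0.168,0,0,-0.007,1],[0.045,-0.01,0.168,0,0,-0.007,1],[0.045,-0.01,0.168,0,0,-0.007,0.4],[0.045,-0.01,0.168,0,0,-0.007,0.4],[0.045,-0.01,0.168,0,0,-0.007,0.4],[0.045,-0.01,0.168,0,0,-0.007,0.4],[0.045,-0.01,0.168,0,0,-0.007,0.4],[0.045,-0.01,0.168,0,0,-0.007,0.4],[0.045,-0.01,0.168,0,0,-0.007,0.4]], "grip_force": 30}}

```text
time_s: 9.1
tool_pos: [0.5804, 0.2029, 0.0111]
tool_rot: [-180.0, -0.0, 81.0]
force: [-0.5, 0.2, 0.5]
grip_width: 0.0475
grasp_force: 30.0
```

Gripped, with the opening matching the frame. Lifting.

>>> {"fn": "apply_moves", "kwargs": {"moves": [[0,0,-0.05,0,0,0,0],[0,0,-0.15,0,0,0,0],[0,0,-0.3,0,0,0,0],[0,0,-0.45,0,0,0,0],[0,0,-0.6,0,0,0,0],[0,0,-0.6,0,0,0,0],[0,0,-0.6,0,0,0,0]]}}

```text
time_s: 9.8
tool_pos: [0.5803, 0.2028, 0.1312]
tool_rot: [180.0, -0.0, 81.0]
force: [-1.3, -0.9, -4.2]
grip_width: 0.0476
grasp_force: 30.0
```

>>> {"fn": "apply_moves", "kwargs": {"moves": [[-0.15,0,0,0,0,0,0],[-0.3,0,0,0,0,0,0],[-0.45,0,0,0,0,-0.03,0],[-0.6,0,0,0,0,-0.06,0],[-0.75,0,0,0,0,-0.09,0],[-0.9,0,0,0,0,-0.116,0],[-1,0,0,0,0,-0.116,0],[-1,0,0,0,0,-0.116,0]]}}

```text
time_s: 10.6
tool_pos: [0.5471, 0.0008, 0.129]
tool_rot: [-179.8, 0.1, 90.7]
force: [-0.2, -0.2, -3.4]
grip_width: 0.0475
grasp_force: 30.0
```

```bash
python3 -c "
from h import *
plan(.5635,-.19,.125,91)"
```

```text
10.6 [0.54710883 0.00078559 0.12900733] [-1.79774118e+02  1.29752144e-01  9.06569585e+01] shift [-0.955  0.071  0.022] turn [-0.003  0.002 -0.004]
```

>>> {"fn": "apply_moves", "kwargs": {"moves": [[-0.15,0.02,0,0,0,0,0],[-0.3,0.04,0,0,0,0,0],[-0.5,0.07,0,0,0,0,0],[-0.7,0.07,0,0,0,0,0],[-0.85,0.07,0,0,0,0,0],[-0.955,0.07,0.02,0,0,0,0],[-0.955,0.07,0.02,0,0,0,0]]}}

```text
time_s: 11.3
tool_pos: [0.5648, -0.1888, 0.125]
tool_rot: [-179.8, 0.1, 90.7]
force: [-0.8, 0.5, -3.3]
grip_width: 0.0482
grasp_force: 30.0
```

>>> {"fn": "apply_moves", "kwargs": {"moves": [[-0.1,0,0,0,0,0,0],[-0.2,0,0,0,0,0,0],[-0.23,0,0,0,0,0,0],[-0.23,0,0,0,0,0,0],[-0.23,0,0,0,0,0,0]]}}

```text
time_s: 11.8
tool_pos: [0.5676, -0.2293, 0.1262]
tool_rot: [-179.9, -0.1, 91.1]
force: [0.5, 0.2, -2.4]
grip_width: 0.0475
grasp_force: 30.0
```

```bash
python3 -c "
from h import *
plan(.5635,-.236,.08,91)
s=viewer.read_camera('side');t=viewer.read_camera('top')
cv2.imwrite('pics/s5.png',np.hstack([cv2.resize(s[250:370,220:380],(400,300),interpolation=2),cv2.resize(t[220:340,390:550],(400,300),interpolation=2)])[:,:,::-1])"
```

```text
11.8 [ 0.56755778 -0.22925186  0.12621828] [-1.79944103e+02 -1.02687431e-01  9.10945055e+01] shift [-0.034 -0.021  0.231] turn [-0.001 -0.001  0.001]
```

View pics/s5.png

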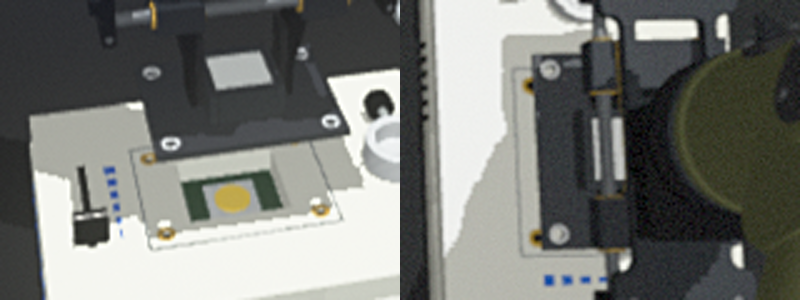

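The slider is at the off end. The cover is level above the well, with its holes visible in the side view near (281,279), (341,271), (288,307) and (352,298). I'm aligning, descending part way and measuring.

>>> {"fn": "apply_moves", "kwargs": {"moves": [[-0.034,-0.02,0,0,0,0,0],[-0.034,-0.02,0.07,0,0,0,0],[-0.034,-0.02,0.13,0,0,0,0],[-0.034,-0.02,0.13,0,0,0,0],[-0.034,-0.02,0.13,0,0,0,0]]}}

```text
time_s: 12.4
tool_pos: [0.563, -0.238, 0.1]
tool_rot: [-179.9, -0.0, 91.0]
force: [0.8, 0.4, -3.2]
grip_width: 0.048
grasp_force: 30.0
```

```bash
cat > m.py <<'E'
from h import *
np.set_printoptions(precision=4,suppress=True)
o=env.get_obs(); zt=o['tool_pos'][2]-.0031; tp=o['tool_pos']; yw=np.radians(o['tool_rot'][2]-90)
s=viewer.read_camera('side');t=viewer.read_camera('top')
print(o['time_s'],tp,o['tool_rot'])
W=np.array([.5632,-.236])
def proj(c,X):
    k=viewer.get_calibration(c); f=240/np.tan(np.radians(k['fov_y']/2))
    d=R.from_euler('xyz',k['orientation'],degrees=True).inv().apply(X-k['position'])
    return np.c_[k['cx']-f*d[:,0]/d[:,2],k['cy']+f*d[:,1]/d[:,2]]
c,sn=np.cos(yw),np.sin(yw)
G=np.c_[H@np.array([[c,-sn],[sn,c]]).T+tp[:2],np.full(4,zt)]
for cam,im,idx in(('side',s,[0,1,2,3]),('top',t,[0,1])):
    g=cv2.cvtColor(im,cv2.COLOR_RGB2GRAY).astype(float)
    px=[]
    for q in proj(cam,G)[idx]:
        x,y=np.round(q).astype(int); p=g[y-7:y+8,x-7:x+8]
        # rim: local bright blob on dark plate
        tmp=cv2.GaussianBlur(g,(0,0),1.5)-cv2.GaussianBlur(g,(0,0),4)
        w=np.clip(tmp,0,None); px.append(cent(w,np.array(q),4))
    px=np.array(px); print(cam,'pix off pred',px-proj(cam,G)[idx])
    print(fit(H[idx],onz(cam,px,zt)))
    X=np.c_[onz(cam,px,zt)]
    cv2.imwrite(f'pics/m_{cam}_{o["time_s"]:.1f}.png',im[:,:,::-1])
E
python3 m.py
```

```text
12.4 [ 0.563 -0.238  0.1  ] [-179.9109   -0.0281   91.0069]
side pix off pred [[ 5.8378 -2.1554]
 [ 1.5079 -2.3157]
 [ 1.234   0.2339]
 [ 0.4746  0.0528]]
(array([ 0.5673, -0.2359]), np.float64(-0.7814787386111476), array([6.7465, 2.834 , 4.7125, 2.5332]), np.float64(1.0492279003586868))
top pix off pred [[ 1.1044  0.4408]
 [ 1.4118 -0.454 ]]
(array([ 0.5632, -0.2399]), np.float64(1.314276886325716), array([0.6908, 0.6908]), np.float64(0.98618449232758))
```

>>> {"fn": "apply_moves", "kwargs": {"moves": [[0.015,0,0,0,0,0,0],[0.015,0,0.04,0,0,0,0],[0.015,0,0.08,0,0,0,0],[0.015,0,0.105,0,0,0,0],[0.015,0,0.105,0,0,0,0],[0.015,0,0.105,0,0,0,0],[0.015,0,0.105,0,0,0,0]]}}

```text
time_s: 13.2
tool_pos: [0.5637, -0.2355, 0.0802]
tool_rot: [180.0, 0.0, 91.0]
force: [-0.0, 0.2, -3.7]
grip_width: 0.0478
grasp_force: 30.0
```

```bash
python3 m.py; python3 -c "
import cv2,glob,os
s=cv2.imread(max(glob.glob('pics/m_side*'),key=os.path.getmtime));t=cv2.imread(max(glob.glob('pics/m_top*'),key=os.path.getmtime))
cv2.imwrite('pics/s6.png',cv2.vconcat([cv2.resize(s[270:345,260:380],(480,300),interpolation=2),cv2.resize(t[240:330,420:564],(480,300),interpolation=2)]))"
```

```text
13.2 [ 0.5637 -0.2355  0.0802] [179.9699   0.0098  90.9944]
side pix off pred [[ 5.7645 -6.0243]
 [ 1.6736  1.0793]
 [ 1.1393  0.4059]
 [ 0.4699  0.3268]]
(array([ 0.5683, -0.2333]), np.float64(2.3092257459342806), array([14.9288,  4.5805,  4.5068,  6.4641]), np.float64(1.0736202449106826))
top pix off pred [[ 1.2106  0.832 ]
 [ 1.4478 -0.2164]]
(array([ 0.5633, -0.2376]), np.float64(1.2489554140688004), array([0.8375, 0.8375]), np.float64(0.9832507421264803))
```

View pics/s6.png

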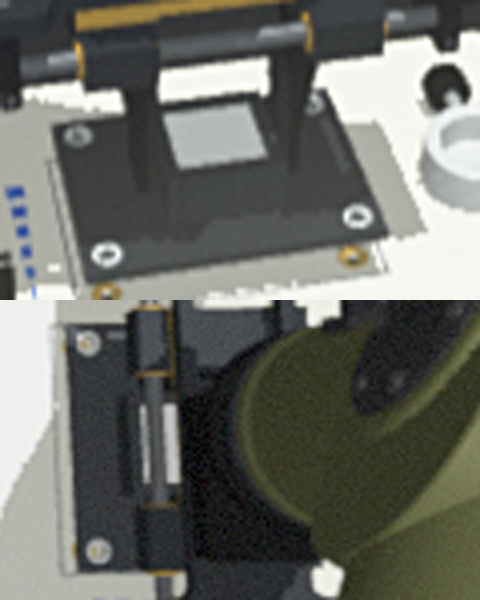

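The side view shows the cover level over the well with all rims and two of the brass threads lined up. The top view shows two holes, near (446,253) and (449,315). I'm taking a final precise measurement from those pixels.

```bash
python3 - <<'E'
from h import *
np.set_printoptions(precision=4,suppress=True)
z=env.get_obs()['tool_pos'][2]-.0031
for cam,gs,idx in(('side',[(279,303.8),(286.5,333.2),(349,323.8)],[1,2,3]),('top',[(446,252.6),(449,315)],[0,1])):
    g=np.mean([cv2.cvtColor(viewer.read_camera(cam),cv2.COLOR_RGB2GRAY).astype(float) for _ in range(3)],0)
    px=[]
    for q in gs:
        x,y=np.round(q).astype(int); b=np.median(g[y-5:y+6,x-5:x+6])
        px.append(cent(np.clip(g-b-20,0,None),np.array(q),3))
    px=np.array(px); P=onz(cam,px,z); print(cam,px,fit(H[idx],P))
    w,a={'side':([.5644,-.2357],.94),'top':([.5627,-.236],.87)}[cam]; a=np.radians(a)
    T=H[idx]@np.array([[np.cos(a),-np.sin(a)],[np.sin(a),np.cos(a)]]).T+w
    print('hole-thread mm',(P-T)*1e3)
E
```

```text
side [[278.9518 303.0403]
 [286.1809 333.0558]
 [349.011  323.5875]] (array([ 0.5647, -0.2365]), np.float64(1.0384750034181023), array([0.6426, 0.5517, 0.464 ]), np.float64(1.0087870911287284))
hole-thread mm [[ 0.0159 -0.3214]
 [ 0.0788 -1.4218]
 [ 0.7773 -0.8833]]
top [[445.6187 252.5014]
 [448.9132 315.1076]] (array([ 0.5632, -0.2367]), np.float64(1.2698513973071122), array([0.116, 0.116]), np.float64(1.0023192981211437))
hole-thread mm [[ 0.3104 -0.3985]
 [ 0.0915 -1.1014]]
```

>>> {"fn": "apply_moves", "kwargs": {"moves": [[0.004,-0.001,0.006,0,0,0,0],[0.004,-0.001,0.006,0,0,0,0],[0.004,-0.001,0.006,0,0,0,0],[0.004,-0.001,0.006,0,0,0,0],[0.004,-0.001,0.006,0,0,0,0],[0.004,-0.001,0.006,0,0,0,0]]}}

```text
time_s: 14.2
tool_pos: [0.5633, -0.2345, 0.0788]
tool_rot: [180.0, -0.0, 91.0]
force: [0.4, -0.6, -2.5]
grip_width: 0.0475
grasp_force: 30.0
```

```bash
python3 -c "
from cell import env
o=env.get_obs();print(o['tool_pos'],o['tool_rot'],o['grasp_force'],abs(o['joint_velocities']).max())
print(env.sign_off())"
```

```text
[ 0.56329332 -0.234534    0.07878623] [ 1.79992526e+02 -2.26186541e-03  9.10003714e+01] 29.993883669376373 0.08876083445257608
the job is handed in; nothing more can be done
None
```

The job is handed in (no verdict came back): the dimmer is at its off stop, and the lamp cover is held level and still about 15 mm above the deck. Its holes measured within about 1.5 mm of the threads just before a last 1 mm correction.

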